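# Show a student the pouring lip of a bowl on the banding wheel

### The job

The leather-hard clay bowl on the banding wheel marks at a touch, so turn it by the wheel: push a bat pin or the wheel head round with the fingertips until the bowl's pouring lip faces the students' side, square to the far edge of the table across from the robot. Then point down at the lip: bring the fingertips just above its tip, hold still there for two seconds without touching, and finish while still pointing at it. Never touch or lift the bowl, and leave the vase, the hole cutter and the cup where they are.

Things in the scene. Friction and masses are not known exactly. Their poses are not given: they have to be found in the camera images.
- wheel: fixed cast base of the banding wheel (potter's turntable), round, 180 mm across at the foot; origin on the table on the wheel's vertical axis. Its axes stay parallel to the robot's: +x points square to the far edge of the table, away from the robot; +z up. The wheel head turns on top of it
- head (a joint): turn of the wheel head about the vertical axis, rad, anticlockwise from above positive, free both ways; at 0 pin_a lies on the +y side. The head is a flat round aluminium disc 300 mm across, 12 mm thick, its top 100 mm above the table. It is stiff (about 1 N sideways at a bat pin moves it) and stops within a few degrees when a slow push ends
- pin_a (a point): top centre of one of the two steel bat pins, short upright studs 10 mm across standing 12 mm proud of the wheel head's top (pin top 112 mm above the table), 127 mm from the wheel's axis; it goes round with the head
- pin_b (a point): top centre of the other bat pin, the same size, straight across the head from pin_a, 127 mm from the axis
- bowl: small brown clay batter bowl, 120 mm across, 58 mm high, 0.45 kg, standing loose at the middle of the wheel head and carried round by it. Origin: centre of its underside, 100 mm above the table; its +x points out through the pouring lip, +z up. A loop handle on the other side (-x) reaches 93 mm from the bowl's centre and stands 59 mm high. Nothing may touch the bowl
- lip (a point): the tip of the bowl's pouring lip, a beak pulled out of the rim, the bowl's highest part: 78 mm from the bowl's centre along its +x, 62 mm above its underside (162 mm above the table). To point at it, the fingertips hang over this point with a gap of about 5 to 50 mm (tool frame origin 24 to 70 mm above it)
- vase: bystander: plain round clay cylinder vase, 66 mm across, 105 mm high, open on top, standing on the table to the wheel's left (+y); origin at the centre of its underside
- cutter: bystander: hole cutter lying on the table to the wheel's right (-y): beech handle 26 mm thick and slotted steel tube 18 mm thick, 140 mm long over all along its x, 26 mm high; origin on the table under the ferrule, near its middle
- cup: bystander: empty clear plastic cup, 80 mm across the rim, 85 mm high, standing on the table beyond the wheel (+x); origin at the centre of its underside

How it is judged:
On the way, in this order (a step that is already met when the one before it is completed fails the run):
1. the wheel has been turned so that the bowl's lip faces the far edge of the table (within about 25 degrees) and the bowl is at rest (angle between the x axis of bowl and the x axis of wheel, either way round below 0.44 rad and x of lip in the frame of wheel above 0.05 m and angular speed of bowl below 0.05 rad/s), for 0.3 s.
2. the fingertips hang just above the lip, the tool pointing down within 48 degrees, touching nothing (horizontal distance between the grasp point and lip below 0.022 m and z of the grasp point in the frame of lip between 0.02 and 0.078 m and contact force between each of the arm, the fingers and anything else below 0.05 N and (angle between the grasp point's own z axis and vertical above 2.3 rad or angle between the grasp point's own z axis and vertical below 0.84 rad)), for 1.5 s.
At the end, for the whole second after the job is handed in: Bowl upright and at rest on the wheel head within 20 mm of its axis, lip facing the far edge of the table within 25 degrees (0.44 rad); tool still pointing down at the lip (within 48 degrees), its origin within 22 mm of the lip sideways and 20 to 78 mm above it, touching nothing (all of step 1 and horizontal distance between bowl and wheel below 0.02 m and angle between bowl's own z axis and vertical below 0.05 rad and z of bowl in the frame of wheel between 0.095 and 0.105 m and horizontal distance between the grasp point and lip below 0.022 m and z of the grasp point in the frame of lip between 0.02 and 0.078 m and (angle between the grasp point's own z axis and vertical above 2.3 rad or angle between the grasp point's own z axis and vertical below 0.84 rad)).
It fails at once if the soft bowl is touched by the robot (contact force between any of the fingers, the arm and bowl above 0.3 N).
It fails at once if the bowl is lifted or tipped (z of bowl in the frame of wheel above 0.11 m or angle between bowl's own z axis and vertical above 0.15 rad).
It fails at once if the vase, the hole cutter or the cup is moved (distance of any of vase, cutter, cup from where it was at the start of the episode above 0.012 m).
It also fails if it takes over 58 s, if anything falls off the work surface, if the arm or the gripper's body presses on something with over 40 N, if the wrist force passes 120 N, or if a joint passes its speed limit or range.

### The arm

A 6-joint arm with a two-finger parallel gripper is mounted at the origin on the work surface. World frame = base frame: x ahead of the robot, y to its left, z up, the work surface at z = 0. Lengths are in m, angles in rad, forces in N, time in s.
With the tool pointing down it reaches from about 0.325 to 0.9 m from the base axis. Payload 3.5 kg.
Tool frame: the origin (TCP) lies between the finger pads, 19 mm behind the fingertips; this is the grasp point; z points along the fingers, y is the line along which they close (so a half turn about z gives the same grasp; the last joint's range is limited). The gripper opens to 85 mm and grips with 20 to 120 N. Pads are 22 mm wide; open, the fingers measure 114 mm over their backs; the gripper's body (76 mm by 85 mm) begins 54 mm behind the grasp point. The pads swing forward as they close: fully open they stand 13 mm farther back than shut.
Start: joints at [-1.322, 0.276, -0.026, 1.268, 0, 1.467], TCP at [0.215, -0.587, 0.25] pointing down, gripper open.
Joint ranges: [-3.12, 3.12], [-0.85, 1.88], [-1.08, 1.24], [-1.95, 2.15], [-1.57, 1.53], [-3.14, 3.14]. Speed limits (rad/s): [2.57, 2.57, 3.14, 3.14, 3.14, 3.14].

### API

Orientations are given as [roll, pitch, yaw] about the fixed x, y, z axes, in that order (R = Rz(yaw) Ry(pitch) Rx(roll)).
In Python, from workcell import env gives the robot as it stands.
- The arm moves only by the tool send_rows, never from a script. Its argument "series" is one flat list of numbers, 5 for each row, row after row: the shift along the tool's x, y, z in units of 0.12 m (1.0 is 0.12 m), then the turn about the tool's z in units of 120 degrees (1.0 is 120 degrees), then the opening, from -1 (shut) to 1 (fully open). In form: [dx, dy, dz, twist, claw, dx, dy, dz, twist, claw, ...]. A call has 1 to 20 rows; each row is the pose to reach, as a shift and turn from the pose commanded when the call began, along the tool's axes at that moment; what a row does not reach only later rows make up. A row lasts 1/12 s, in which the tool goes at most 41.7 mm and 7.16 degrees, less where a joint would pass 70% of its speed; a pose out of reach is approached as far as the arm can. A call with a number of a shift or a turn outside -1 to 1 is refused whole. A call with a gripper value outside its range is refused whole. The fingers move at their own pace and stop on an object; "grip_force" is the grip in N (left out, the last holds). Time passes only in rows, so rows that repeat a pose let the fingers close. It gives the time, the measured TCP pose, the force, the opening and the grip force at its end, in the units of the state.
- env.observe(): the state, without advancing time (a new reading comes with each control period).
- env.camera(name): name is "scene" or "top" or "wrist"; returns a dict with "pixels" (400x640x3 uint8, red, green, blue), "camera_matrix" (3x3 intrinsics, pixels), "R" (3x3) and "t" (3): a world point X has camera coordinates R X + t. Camera axes: x right, y down, z forward; pixel columns grow to the right and rows downward; lengths in m; the calibration is good to about 2 mm. A picture is of the moment at which its call begins. There is no depth.
- env.finish_job(): hands the job in; it is judged then, once.
The state is a dict: "time_s": time; "joint_pos": joint angles; "joint_velocities": joint speeds; "joint_efforts": joint torques, N m; "tcp_pos": TCP position; "orientation": TCP orientation; "contact_force": force on the tool from outside, world axes, zero at the start; "torque": the same for the moment, N m; "opening": finger opening in m; "finger_force": force on a finger pad.
Only numpy, scipy, OpenCV 4.12 (cv2) and the standard library are available. Lean on these libraries where they do the work, as an engineer would, in place of code of your own. Each camera call takes 0.05 s, during which the arm holds its last target. There are 200 camera calls.

## Working session

There is one attempt and no reset: what is moved stays moved. The work goes in short steps, Python scripts to look and compute and a tool call to move; the robot and the scene stay as the last step left them, time stands still between calls to the robot, and variables do not carry over. Pictures are saved under pics/ and viewed, at most 10 in all, crops included, and the job is handed in when it is done.

Besides the shell and the picture viewer there is one more tool, called by a JSON object that holds its "op" and its "data". send_rows: Moves the arm, as the interface text tells. Shifts and turns lie within -1 to 1; 1 stands for 0.12 m of shift or 120 degrees of turn. Its arguments: {"type":"object","properties":{"series":{"type":"array"},"grip_force":{"type":"number"}},"required":["series"]}

```bash
mkdir -p pics; ls; python3 - <<'E'
from workcell import env
import cv2,numpy as np,json
s=env.observe();print(s)
for n in("scene","top"):
    c=env.camera(n);cv2.imwrite(f"pics/{n}0.png",c["pixels"][:,:,::-1]);print(n,c["camera_matrix"].tolist(),c["R"].tolist(),c["t"].tolist())
    np.savez(f"pics/{n}0.npz",K=c["camera_matrix"],R=c["R"],t=c["t"])
E
```

```text
pics
{'time_s': 0.0, 'joint_pos': array([-1.32238595e+00,  2.77208114e-01, -2.78670408e-02,  1.26803269e+00,
        1.53683058e-05,  1.46742356e+00]), 'joint_velocities': array([ 7.09900608e-04, -3.02605586e-05, -8.26041714e-04, -5.19185623e-04,
       -5.92378827e-04, -6.68362006e-04]), 'joint_efforts': array([-7.71801319e-05, -4.45508873e+01,  2.95203227e+01,  1.64622185e-02,
       -1.68624533e-04,  3.59208045e-06]), 'tcp_pos': array([ 0.21518568, -0.58600114,  0.24881956]), 'orientation': array([-3.13929506e+00, -2.53808432e-04,  3.51782833e-01]), 'contact_force': array([-0.31943106, -0.3645454 ,  0.76000991]), 'torque': array([ 0.03804694,  0.01217086, -0.01598926]), 'finger_force': 0.0, 'opening': 0.08525797129279299}
scene [[406.82859706918146, 0.0, 328.28839113506393], [0.0, 406.82859706918146, 204.2986074345837], [0.0, 0.0, 1.0]] [[0.4411830305794675, 0.8973117747200023, 0.013751817245609387], [0.6492113852385925, -0.30854444872771875, -0.695215722230083], [-0.6195822066564729, 0.3156452155635314, -0.7186695952150387]] [-0.3481943371241885, -0.34858534711915123, 1.347929522354016]
top [[513.338255079379, 0.0, 320.7984070153916], [0.0, 513.338255079379, 195.58349664459047], [0.0, 0.0, 1.0]] [[0.026830496332005183, -0.9995863299414801, 0.010358255678489449], [-0.9879201158075116, -0.028096562646872856, -0.15239562969555037], [0.152623619566079, -0.006144278765897024, -0.9882652875564312]] [0.025950667724415157, 0.6866424215522702, 1.0846223359005895]
```

View pics/top0.png

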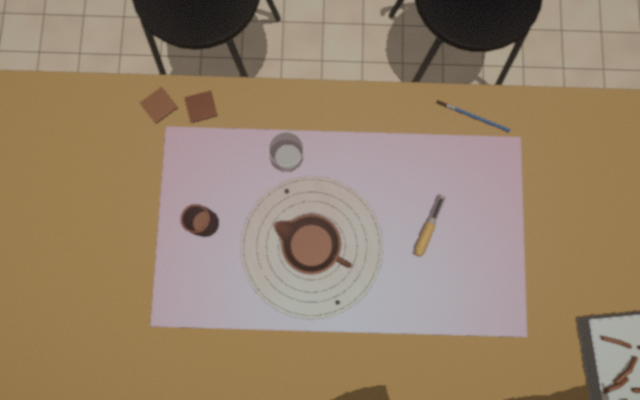

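View pics/scene0.png

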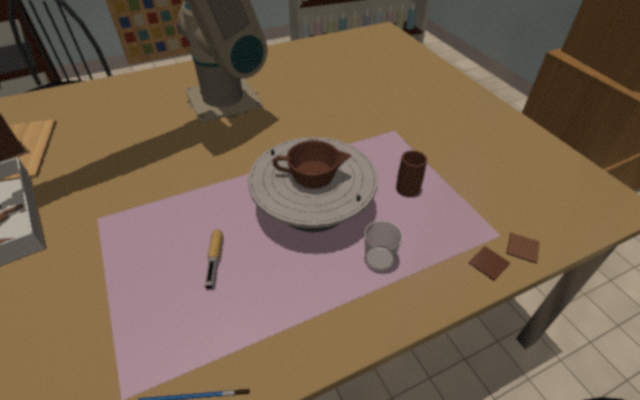

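Top view (image up is +x, left is +y): the head is centred near (312,247), with pins at (287,191) and (338,302). The lip tip is at about (276,227), the handle end at (350,265), the cup at (287,152), the vase at (200,220) and the cutter at (430,225).

```bash
cat > h.py <<'E'
import numpy as np
def ray(d,uv):
    C=-d["R"].T@d["t"]; v=d["R"].T@np.linalg.inv(d["K"])@np.array([*uv,1.]); return C,v
def onz(d,uv,z):
    C,v=ray(d,uv); return C+v*(z-C[2])/v[2]
def tri(obs):
    A=np.zeros((3,3));b=np.zeros(3)
    for d,uv in obs:
        C,v=ray(d,uv);v=v/np.linalg.norm(v);P=np.eye(3)-np.outer(v,v);A+=P;b+=P@C
    return np.linalg.solve(A,b)
E
python3 - <<'E'
from h import *
import cv2
T=np.load("pics/top0.npz");S=np.load("pics/scene0.npz")
for n,uv,z in[("pinfar",(287,191),.112),("pinnear",(338,302),.112),("lip",(275,227),.162),("handle",(351,266),.15),("bowl",(312,246),.13),("cupbase",(287,157),0),("cuprim",(286,150),.085),("vasebase",(203,220),.0),("cutA",(419,252),.013),("cutB",(440,197),.01)]:print(n,onz(T,uv,z).round(3))
print(tri([(T,(287,191)),(S,(359,198))]),tri([(T,(338,302)),(S,(272,152))]),tri([(T,(275,227)),(S,(350,156))]))
a=cv2.imread("pics/top0.png")[165:330,180:390];b=cv2.imread("pics/scene0.png")[120:280,220:430]
cv2.imwrite("pics/c.png",np.hstack([cv2.resize(x,(400,310),interpolation=cv2.INTER_CUBIC) for x in(a,b)]))
E
```

```text
pinfar [0.684 0.116 0.112]
pinnear [0.459 0.004 0.112]
lip [0.603 0.134 0.162]
handle [ 0.531 -0.018  0.15 ]
bowl [0.57 0.06 0.13]
cupbase [0.783 0.126 0.   ]
cuprim [0.779 0.124 0.085]
vasebase [0.629 0.313 0.   ]
cutA [ 0.569 -0.181  0.013]
cutB [ 0.697 -0.23   0.01 ]
[0.68660276 0.11968709 0.10596246] [0.45901104 0.00609018 0.10724374] [0.60527961 0.13802327 0.15652494]
```

View pics/c.png

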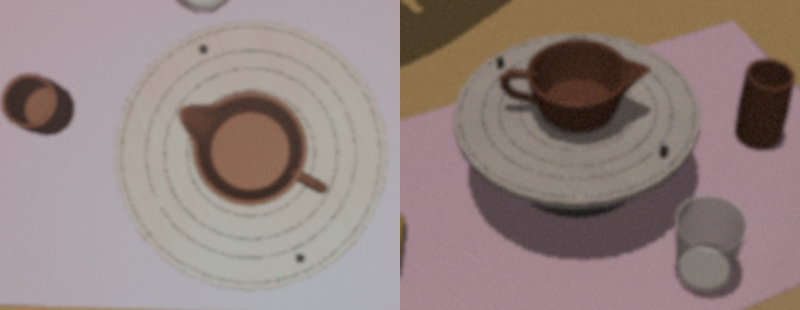

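The lip sits at about 65° from +x, so the wheel needs about 65° clockwise. I'll push the near pin towards +y with shut fingers at yaw 90°.

{"op": "send_rows", "data": {"series": [0.1,-0.1,0,-0.05,-1,0.2,-0.2,0,-0.1,-1,0.3,-0.3,0,-0.16,-1,0.4,-0.4,0,-0.22,-1,0.5,-0.5,0,-0.28,-1,0.6,-0.6,0,-0.34,-1,0.7,-0.7,0,-0.4,-1,0.8,-0.8,0,-0.46,-1,0.9,-0.9,0,-0.52,-1,0.96,-1,0,-0.58,-1,0.96,-1,0,-0.582,-1]}}

```text
time_s: 1.02
tcp_pos: [0.2823, -0.4315, 0.2494]
orientation: [-3.141, -0.003, 1.576]
contact_force: [-0.7, 0.2, -0.2]
opening: -0.0
finger_force: 0.0
```

{"op": "send_rows", "data": {"series": [0.17,0.08,0,0,-1,0.34,0.16,0,0,-1,0.51,0.24,0,0,-1,0.68,0.32,0,0,-1,0.85,0.4,0,0,-1,1,0.48,0,0,-1]}}

```text
time_s: 1.52
tcp_pos: [0.3398, -0.3136, 0.2497]
orientation: [-3.141, -0.0, 1.568]
contact_force: [0.1, -0.4, -0.6]
opening: -0.0001
finger_force: 0.0
```

{"op": "send_rows", "data": {"series": [0.17,0.08,0,0,-1,0.34,0.16,0,0,-1,0.51,0.24,0,0,-1,0.68,0.32,0,0,-1,0.85,0.4,0,0,-1,1,0.48,0,0,-1]}}

```text
time_s: 2.02
tcp_pos: [0.3976, -0.1936, 0.2498]
orientation: [-3.141, -0.0, 1.568]
contact_force: [0.6, -0.1, -0.7]
opening: -0.0003
finger_force: 0.0
```

{"op": "send_rows", "data": {"series": [0.17,0.08,0.1,0,-1,0.34,0.16,0.2,0,-1,0.51,0.24,0.3,0,-1,0.68,0.32,0.35,0,-1,0.85,0.4,0.4,0,-1,1,0.48,0.4,0,-1,1,0.48,0.4,0,-1]}}

```text
time_s: 2.6
tcp_pos: [0.4559, -0.0724, 0.2013]
orientation: [-3.141, -0.001, 1.572]
contact_force: [0.8, 0.3, 1.1]
opening: 0.0
finger_force: 0.0
```

{"op": "send_rows", "data": {"series": [0.1,0,0.1,0,-1,0.2,0,0.2,0,-1,0.28,0,0.3,0,-1,0.28,0,0.4,0,-1,0.28,0,0.48,0,-1,0.28,0,0.55,0,-1,0.28,0,0.6,0,-1,0.28,0,0.63,0,-1,0.28,0,0.63,0,-1]}}

```text
time_s: 3.35
tcp_pos: [0.4545, -0.0411, 0.1257]
orientation: [-3.14, -0.0, 1.57]
contact_force: [-0.2, 1.0, -0.0]
opening: 0.0004
finger_force: 0.0
```

```bash
python3 - <<'E'
from workcell import env
import cv2,numpy as np
from h import *
L=[]
for n in("scene","wrist"):
    c=env.camera(n);im=c["pixels"][:,:,::-1]
    if n=="scene": im=cv2.resize(im[100:260,200:400],(400,320),interpolation=cv2.INTER_CUBIC)
    else: im=cv2.resize(im,(400,320))
    L.append(im)
cv2.imwrite("pics/d.png",np.hstack(L));s=env.observe();print(s["tcp_pos"],s["contact_force"])
E
```

```text
[ 0.45526799 -0.04111083  0.12666627] [-0.31567617  0.40484227 -0.36270805]
```

View pics/d.png

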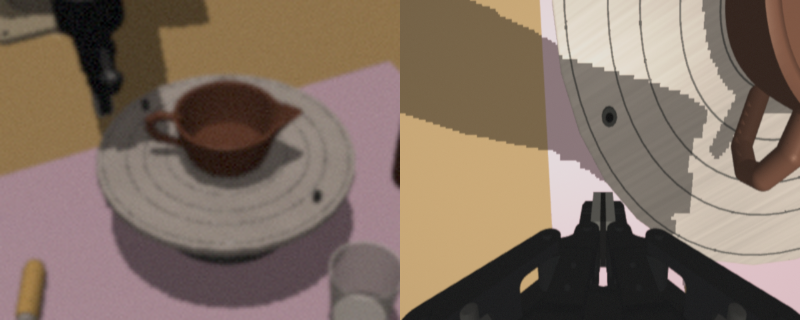

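The wrist view shows the pin straight ahead of the closed fingers and the handle well off to the right. Starting the arc push.

{"op": "send_rows", "data": {"series": [0.045,0.01,0,0,-1,0.09,0.02,0,0,-1,0.135,0.03,0,0,-1,0.18,0.03,0,0,-1,0.225,0.03,0,0,-1,0.26,0.015,0,0,-1,0.295,0,0,0,-1,0.33,-0.01,0,0,-1,0.37,-0.025,0,0,-1,0.41,-0.035,0,0,-1,0.45,-0.045,0,0,-1,0.49,-0.06,0,0,-1,0.53,-0.07,0,0,-1,0.57,-0.075,0,0,-1,0.61,-0.08,0,0,-1,0.65,-0.085,0,0,-1,0.69,-0.085,0,0,-1,0.72,-0.085,0,0,-1,0.74,-0.085,0,0,-1,0.74,-0.085,0,0,-1]}}

```text
time_s: 5.12
tcp_pos: [0.4452, 0.0487, 0.1266]
orientation: [3.141, -0.001, 1.571]
contact_force: [0.2, 0.3, 0.4]
opening: 0.0001
finger_force: 0.0
```

```bash
python3 - <<'E'
from workcell import env
import cv2,numpy as np
from h import *
L=[]
for n in("top","wrist"):
    c=env.camera(n);im=c["pixels"][:,:,::-1]
    if n=="top": im=cv2.resize(im[165:330,200:400],(400,330),interpolation=cv2.INTER_CUBIC)
    else: im=cv2.resize(im,(400,330))
    L.append(im)
cv2.imwrite("pics/e.png",np.hstack(L));s=env.observe();print(s["time_s"],s["tcp_pos"],s["contact_force"])
E
```

```text
5.2167 [0.44523156 0.04827771 0.12658495] [ 0.54821075 -0.41603702 -0.05148258]
```

View pics/e.png

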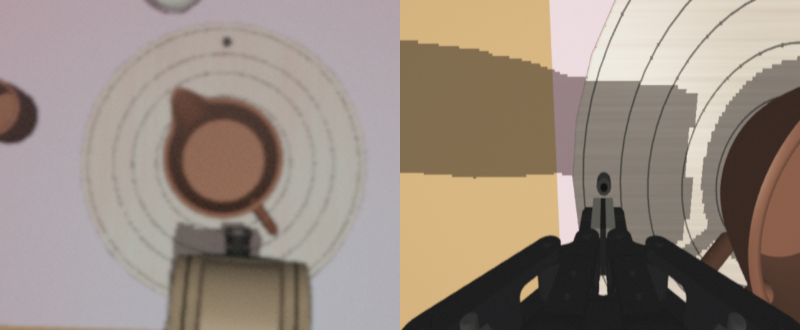

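The push is working: the far pin is now at about 0° (crop 227,41) and the lip at about 37°. One more push of about 37°, then back off.

{"op": "send_rows", "data": {"series": [0.03,0,0,0,-1,0.065,0,0,0,-1,0.105,0.005,0,0,-1,0.145,0.01,0,0,-1,0.184,0.016,0,0,-1,0.22,0.025,0,0,-1,0.255,0.033,0,0,-1,0.29,0.043,0,0,-1,0.325,0.053,0,0,-1,0.362,0.064,0,0,-1,0.395,0.08,0,0,-1,0.43,0.095,0,0,-1,0.465,0.11,0,0,-1,0.5,0.125,0,0,-1,0.53,0.142,0,0,-1,0.56,0.16,0,0,-1,0.59,0.18,0,0,-1,0.615,0.197,0,0,-1,0.635,0.213,0,0,-1,0.635,0.213,0,0,-1]}}

```text
time_s: 6.88
tcp_pos: [0.4712, 0.1248, 0.1266]
orientation: [3.141, -0.001, 1.571]
contact_force: [-0.1, 1.0, 0.8]
opening: -0.0002
finger_force: 0.0
```

```bash
python3 - <<'E'
from workcell import env
import cv2,numpy as np
L=[]
for n in("top","scene"):
    c=env.camera(n);im=c["pixels"][:,:,::-1]
    o=(200,165) if n=="top" else (220,110)
    np.savez(f"pics/{n}1.npz",K=c["camera_matrix"],R=c["R"],t=c["t"])
    L.append(cv2.resize(im[o[1]:o[1]+165,o[0]:o[0]+200],(400,330),interpolation=cv2.INTER_CUBIC))
cv2.imwrite("pics/f.png",np.hstack(L));s=env.observe();print(s["time_s"],s["tcp_pos"],s["contact_force"])
E
```

```text
6.9833 [0.47072168 0.12446158 0.12653217] [ 0.44565555 -0.3998241  -0.2280336 ]
```

View pics/f.png

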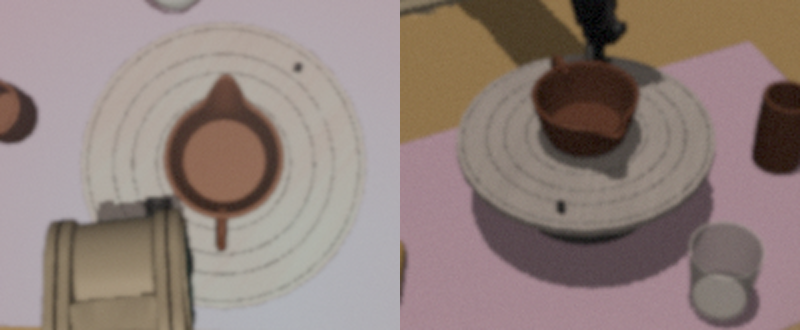

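```bash
python3 - <<'E'
from h import *
T=np.load("pics/top1.npz");S=np.load("pics/scene1.npz")
print(onz(T,(314,202.5),.162),onz(T,(310.5,289),.15),onz(T,(312,245),.158),tri([(T,(314,202.5)),(S,(326,179))]))
print(onz(T,(349,199),.112))
E
```

```text
[0.65441072 0.05877309 0.162     ] [0.48414358 0.06077963 0.15      ] [0.57003626 0.06030509 0.158     ] [0.6546685  0.05861741 0.15962547]
[ 0.67090874 -0.01403014  0.112     ]
```

{"op": "send_rows", "data": {"series": [-0.03,-0.01,0,0,-1,-0.06,-0.02,0,0,-1,-0.08,-0.03,0,0,-1,-0.08,-0.03,-0.1,0,-1,-0.08,-0.03,-0.25,0,-1,-0.08,-0.03,-0.4,0,-1,-0.08,-0.03,-0.6,0,-1,-0.08,-0.03,-0.8,0,-1,-0.08,-0.03,-0.95,0,-1,-0.08,-0.03,-1,0,-1,-0.08,-0.03,-1,0,-1]}}

```text
time_s: 7.9
tcp_pos: [0.468, 0.1145, 0.2483]
orientation: [3.137, -0.0, 1.57]
contact_force: [0.7, -0.2, -0.8]
opening: -0.0002
finger_force: 0.0
```

{"op": "send_rows", "data": {"series": [-0.03,0.1,0,0,-1,-0.07,0.23,0,0,-1,-0.11,0.36,0,0,-1,-0.15,0.5,0,0,-1,-0.19,0.64,0,0,-1,-0.23,0.76,0,0,-1]}}

```text
time_s: 8.4
tcp_pos: [0.5586, 0.0862, 0.2438]
orientation: [-3.138, 0.0, 1.57]
contact_force: [-0.0, 0.3, -0.1]
opening: -0.0005
finger_force: 0.0
```

{"op": "send_rows", "data": {"series": [-0.04,0.13,0,0,-1,-0.08,0.26,0,0,-1,-0.12,0.39,0,0,-1,-0.16,0.52,0,0,-1,-0.2,0.66,0,0,-1,-0.23,0.76,0,0,-1,-0.23,0.76,0.06,0,-1,-0.23,0.76,0.13,0,-1,-0.23,0.76,0.2,0,-1,-0.23,0.76,0.26,0,-1,-0.23,0.76,0.3,0,-1,-0.23,0.76,0.32,0,-1,-0.23,0.76,0.32,0,-1]}}

```text
time_s: 9.48
tcp_pos: [0.6482, 0.0596, 0.2071]
orientation: [-3.14, -0.0, 1.571]
contact_force: [0.4, 0.0, -1.1]
opening: -0.0001
finger_force: 0.0
```

```bash
python3 - <<'E'
from workcell import env
import cv2,numpy as np
L=[]
for n in("wrist","scene"):
    c=env.camera(n);im=c["pixels"][:,:,::-1]
    L.append(cv2.resize(im if n=="wrist" else im[60:225,220:420],(400,330),interpolation=cv2.INTER_CUBIC))
cv2.imwrite("pics/g.png",np.hstack(L));s=env.observe();print(s["time_s"],s["tcp_pos"],s["contact_force"],s["joint_pos"])
E
```

```text
9.5833 [0.64910894 0.05953076 0.20839096] [ 0.0312806  -0.74458827 -0.15558129] [-7.63822381e-03  3.45781880e-01 -2.11512328e-02  1.20329455e+00
 -4.76407969e-05  1.56299445e+00]
```

View pics/g.png

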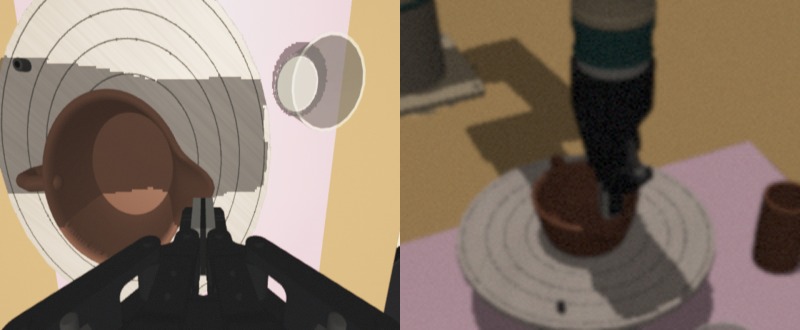

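The wrist view shows the lip tip (213,190) right by the fingertips (203,197), slightly towards +x. I'll nudge 2 mm and hold.

{"op": "send_rows", "data": {"series": [0,0.02,0,0,-1,0,0.02,0,0,-1,0,0.02,0,0,-1,0,0.02,0,0,-1,0,0.02,0,0,-1,0,0.02,0,0,-1,0,0.02,0,0,-1,0,0.02,0,0,-1,0,0.02,0,0,-1,0,0.02,0,0,-1,0,0.02,0,0,-1,0,0.02,0,0,-1,0,0.02,0,0,-1,0,0.02,0,0,-1,0,0.02,0,0,-1,0,0.02,0,0,-1,0,0.02,0,0,-1,0,0.02,0,0,-1,0,0.02,0,0,-1,0,0.02,0,0,-1]}}

```text
time_s: 11.25
tcp_pos: [0.6515, 0.0594, 0.208]
orientation: [-3.142, -0.0, 1.571]
contact_force: [0.7, -0.4, 0.3]
opening: -0.0001
finger_force: 0.0
```

{"op": "send_rows", "data": {"series": [0,0,0,0,-1,0,0,0,0,-1,0,0,0,0,-1,0,0,0,0,-1,0,0,0,0,-1,0,0,0,0,-1,0,0,0,0,-1,0,0,0,0,-1,0,0,0,0,-1,0,0,0,0,-1,0,0,0,0,-1,0,0,0,0,-1,0,0,0,0,-1,0,0,0,0,-1,0,0,0,0,-1,0,0,0,0,-1,0,0,0,0,-1,0,0,0,0,-1,0,0,0,0,-1,0,0,0,0,-1]}}

```text
time_s: 12.92
tcp_pos: [0.6515, 0.0594, 0.208]
orientation: [-3.142, 0.0, 1.571]
contact_force: [-0.9, 0.7, -0.1]
opening: -0.0002
finger_force: 0.0
```

```bash
python3 -c "
from workcell import env
print(env.observe()['tcp_pos'],env.finish_job())"
```

```text
the job is handed in; nothing more can be done
[0.65154534 0.05938479 0.20800884] None
```

I turned the wheel by its near bat pin until the lip faced the far edge (within about 2° in the top view), held the fingertips about 27 mm above the lip for over 3 s, and handed the job in still pointing at it at about 13 s; the hand-in call returned no verdict.

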